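Top up the counter pack dispenser

TASK

Top up the spring-loaded pack dispenser on the counter: take the standard pack that stands on end (not the thinner, taller one) and load it lying flat on top of the three packs already in the column, pressing it down against the spring until both catches have snapped back over it. It must stay there flat and held by the catches after you let go, and nothing else on the counter may be knocked over or shoved aside.

Things in the scene. Friction and masses are not known exactly. Their poses are not given: they have to be found in the camera images.
- pack: the pack to load: rigid dark hinge-lid pack, pale panel round one end, 88 mm long, 55 wide, 23 thick, 20 to 45 g. It starts standing on end on the counter. Origin at its centre; own axes x = thickness, y = width, z = length (up at the start). Same both ways round: either end and either broad face may lead.
- slim_pack: bystander: a like-looking pack of the wrong size, standing on end, 100 mm tall, 53 mm wide, only 15 mm thick. Origin at its centre, same axes. Too long for the column; leave it standing.
- dispenser: pack dispenser screwed to the counter: upright metal column of four corner angles on a base plate 156 x 96 x 6 mm. Origin on its axis at counter level; x along the length of the packs lying flat in it, y across their width. Inside 91 (x) by 58 mm (y). The sides facing +y and -y have an open window 63 mm wide from base to rim, where fingers holding a pack across its width can come down.
- mouth (a point): centre of the top rim of the column's throat, 168 mm above the counter. The top 13 mm of the throat flares outward by about 8 mm each way; below it the corner angles' outer faces stand at dispenser x +-48.5 and y +-32 mm. A pack let go in the throat rests on the slanted catches with its underside at a height of about 137 mm.
- catch_level (a point): point on the column's axis at the height of the flat undersides of the catches, 128 mm above the counter. Three standard packs lie in the column at the start, pushed up against the catches by the spring, top face at this height. A fourth is latched once its own top is just below this height: press it 3 to 5 mm lower.
- follower (a joint): travel in m of the spring plate under the packs, downward positive: 0 with three packs held under the catches (the start), 0.023 with four, stop at 0.029. The spring pushes the plate up with 13.5 N at 0, rising by 0.2 N per mm to 18 N at 0.023 (the stack weighs about 1.5 N); pushing the catches aside takes a few N more.
- catch_front (a joint): travel in m of the spring catch at the -x end of the column: 0 = sprung in, its nose 7 mm inside the column; about 0.006 when a pack end holds it aside; 0.010 = stop. Slanted on top (up to 13 mm above its underside): a pack pressed from above pushes it aside and it snaps back by itself. Its housing spans heights 122 to 146 mm, out to x -69 mm, its pull to -75 mm.
- catch_back (a joint): the same for the catch at the +x end of the column, at the same height
- vial: bystander: small round brown bottle with white cap, 42 mm in diameter, 100 mm tall, upright; origin at the centre of its underside
- flask: bystander: green glass bottle, 62 mm in diameter, 190 mm tall, upright; origin at the centre of its underside
- carton: bystander: flat dark carton of ten packs, 90 (own x) x 280 (own y) x 46 mm, lying; origin at the centre of its underside. The counter is otherwise clear, flat, at height 0, with free room to lay a pack between the packs and the dispenser.
There are look-alikes about, which are no part of the job. What is shaped like the pack but purple is not meant. Several things look just like the dispenser: the one meant starts farthest to the robot's right.

How it is judged:
At the end, for the whole second after the job is handed in: The pack is flat and topmost in the column, at rest: its centre 8.5 to 17.5 mm below the catches' undersides, within 6 mm of the axis, level and in line within 0.1 rad; both catches are sprung back in (within 2 mm) and the spring plate is down by over 19 mm (value of joint follower above 0.019 m and value of joint each of catch_front, catch_back below 0.002 m and z of pack in the frame of catch_level between -0.0175 and -0.0085 m and horizontal distance between pack and catch_level below 0.006 m and angle between the x axis of pack and the z axis of dispenser, either way round below 0.1 rad and angle between the z axis of pack and the x axis of dispenser, either way round below 0.1 rad and linear speed of pack below 0.02 m/s); the robot touches nothing.
It fails at once if the slim pack, a bottle or the carton is knocked over (angle between any of slim_pack, vial, flask, carton's own z axis and vertical above 0.5 rad).
It fails at once if the slim pack, a bottle or the carton is shoved more than 40 mm from its place (distance of any of slim_pack, vial, flask, carton from where it was at the start of the episode above 0.04 m).
It also fails if it takes over 51 s, if anything falls off the work surface, if the arm or the gripper's body presses on something with over 40 N, if the wrist force passes 120 N, or if a joint passes its speed limit or range.

ROBOT

A 7-joint arm with a two-finger parallel gripper is mounted at the origin on the work surface. World frame = base frame: x ahead of the robot, y to its left, z up, the work surface at z = 0. Lengths are in m, angles in rad, forces in N, time in s.
With the tool pointing down it reaches from about 0.375 to 0.925 m from the base axis. Payload 3.1 kg.
Tool frame: the origin (TCP) lies midway between the tips of the shut fingers; the grasp point (between the pads) lies 19 mm behind it; y points along the fingers, x is the direction in which the jaws open and shut, and the axes are right-handed (so a half turn about y gives the same grasp; the last joint's range is limited). The gripper opens to 85 mm and grips with 20 to 120 N. Pads are 22 mm wide; open, the fingers measure 114 mm over their backs; the gripper's body (76 mm by 85 mm) begins 54 mm behind the grasp point. The pads swing forward as they close: fully open they stand 13 mm farther back than shut.
Start: joints at [-1.398, 0.383, 0.044, 1.598, -0.018, 1.161, -0.05], TCP at [0.174, 0.626, 0.21] pointing down, gripper open.
Joint ranges: [-2.61, 2.61], [-0.41, 2.15], [-1.48, 1.57], [0, 2.5], [-1.57, 4.71], [0.05, 1.97], [-2.85, 2.85]. Speed limits (rad/s): [2.79, 2.79, 3.14, 3.14, 3.14, 3.14, 3.14].

INTERFACE

Orientations are given as a rotation vector (axis times angle).
In Python, from workcell import env gives the robot as it stands. The module is installed in compiled form; this text tells all that it offers.
- The arm moves only by the shell command python3 -m inch 'ROWS' [FORCE]. ROWS is JSON, a list of rows, each a list of 7 numbers: the shift along the tool's x, y, z in m, then the turn, a rotation vector about the tool's x, y, z in degrees, then the finger opening in m, from 0 to 0.0854. A call has 1 to 20 rows; each row is the pose to reach, as a shift and turn from the pose measured when the call began, along the tool's axes at that moment; what a row does not reach only later rows make up. A row lasts 1/12 s, in which the tool goes at most 41.7 mm and 7.16 degrees, less where a joint would pass 70% of its speed; a pose out of reach is approached as far as the arm can. A call with a gripper value outside its range is refused whole. The fingers move at their own pace and stop on an object; FORCE is the grip in N (left out, the last holds). Time passes only in rows, so rows that repeat a pose let the fingers close. It gives the time, the measured TCP pose, the force and the opening at its end, in the units of the state.
- env.read_state(): the state, without advancing time (a new reading comes with each control period).
- env.read_camera(name): name is "scene" or "top" or "wrist"; returns the picture (384x512x3 uint8, blue, green, red); there is no depth.
- env.calibration(name): a dict with "camera_matrix" (3x3 intrinsics, pixels), "xyz" and "rotation" of the camera in the world; the wrist camera has in their place "hand_eye" (4x4, takes a point from camera to tool coordinates, whose origin is the TCP and whose axes are the tool frame's). Camera axes: x right, y down, z forward; pixel columns grow to the right and rows downward; lengths in m; the calibration is good to about 2 mm. A picture is of the moment at which its call begins: read the wrist's pose just before it. calibration takes no time and is no camera call.
- env.finish_job(): hands the job in, once; it reports no verdict.
The state is a dict: "clock": time; "q": joint angles; "joint_vel": joint speeds; "tau": joint torques, N m; "ee_pos": TCP position; "eef_rot": TCP orientation; "contact_force": force on the tool from outside, world axes, zero at the start; "ft_torque": the same for the moment, N m; "opening": finger opening in m.
Only numpy, scipy, OpenCV 4.12 (cv2) and the standard library are available. Lean on these libraries where they do the work, as an engineer would, in place of code of your own. Each camera call takes 0.05 s, during which the arm holds its last target. There are 200 camera calls.

## Working session

There is one attempt and no reset: what is moved stays moved. The work goes in short steps, Python scripts to look and compute and a shell command to move; the robot and the scene stay as the last step left them, time stands still between calls to the robot, and variables do not carry over. Pictures are saved under pics/ and viewed, about 8 in all and at most 12, crops included, and the job is handed in when it is done.

```bash
ls; mkdir -p pics; cat > h.py <<'E'
import numpy as np, cv2
from scipy.spatial.transform import Rotation as R
from workcell import env
def cam(name):
    c=env.calibration(name); K=np.array(c["camera_matrix"])
    if "hand_eye" in c:
        s=env.read_state(); T=np.eye(4); T[:3,:3]=R.from_rotvec(s["eef_rot"]).as_matrix(); T[:3,3]=s["ee_pos"]
        T=T@np.array(c["hand_eye"]); return K,T[:3,:3],T[:3,3]
    r=np.array(c["rotation"]); r=r if r.shape==(3,3) else R.from_rotvec(r).as_matrix()
    return K,r,np.array(c["xyz"])
def pt(C,uv,z):
    K,r,t=C; d=r@np.linalg.solve(K,[uv[0],uv[1],1.]); return t+d*(z-t[2])/d[2]
def px(C,p):
    K,r,t=C; q=K@(r.T@(np.array(p)-t)); return q[:2]/q[2]
E
python3 - <<'E'
from h import *
print(env.read_state())
for n in("scene","top","wrist"):
    C=cam(n); print(n,C[0].round(1).tolist(),C[1].round(3).tolist(),C[2].round(3))
    cv2.imwrite(f"pics/{n}0.png",env.read_camera(n))
a=[cv2.imread(f"pics/{n}0.png") for n in("scene","top")]
cv2.imwrite("pics/s0.png",cv2.resize(a[0],(800,600))); cv2.imwrite("pics/t0.png",cv2.resize(a[1],(800,600)))
E
```

```text
pics
{'clock': 0.0, 'q': array([-1.39779542,  0.38383237,  0.04379876,  1.59960233, -0.01788547,
        1.16119082, -0.04990681]), 'joint_vel': array([-0.00026924,  0.00073958, -0.00186693,  0.00045082, -0.00106434,
        0.0010876 , -0.000811  ]), 'tau': array([ 9.28120539e-05, -4.33471298e+01,  1.02456741e+00, -2.49507540e+01,
        1.07004380e-02,  1.16127208e-02,  1.31915066e-06]), 'ee_pos': array([0.173599  , 0.62534002, 0.20837525]), 'eef_rot': array([-1.3269303 , -1.00609145,  1.00944411]), 'contact_force': array([-0.15325781, -0.11939913,  0.39037132]), 'ft_torque': array([-0.01281732,  0.04999912, -0.01828804]), 'opening': 0.08545806510903027}
scene [[356.3, 0.0, 266.7], [0.0, 356.3, 195.5], [0.0, 0.0, 1.0]] [[0.158, 0.676, -0.72], [0.987, -0.113, 0.111], [-0.007, -0.728, -0.685]] [ 1.276 -0.193  0.79 ]
top [[429.9, 0.0, 255.2], [0.0, 429.9, 197.6], [0.0, 0.0, 1.0]] [[0.008, -0.99, 0.138], [-1.0, -0.012, -0.025], [0.026, -0.137, -0.99]] [ 0.407 -0.069  1.233]
wrist [[324.9, 0.0, 255.5], [0.0, 324.9, 189.5], [0.0, 0.0, 1.0]] [[0.267, 0.918, 0.294], [0.964, -0.253, -0.085], [-0.004, 0.306, -0.952]] [0.098 0.647 0.372]
```

View pics/s0.png

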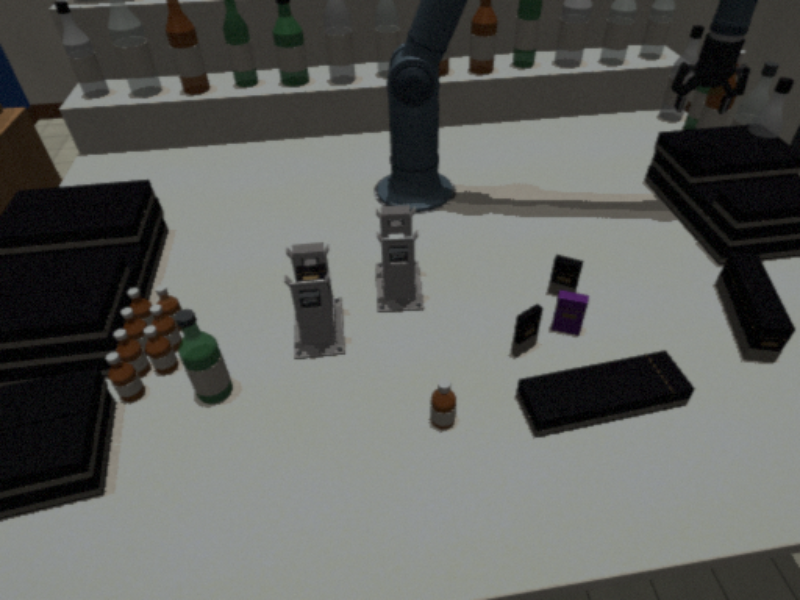

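View pics/t0.png

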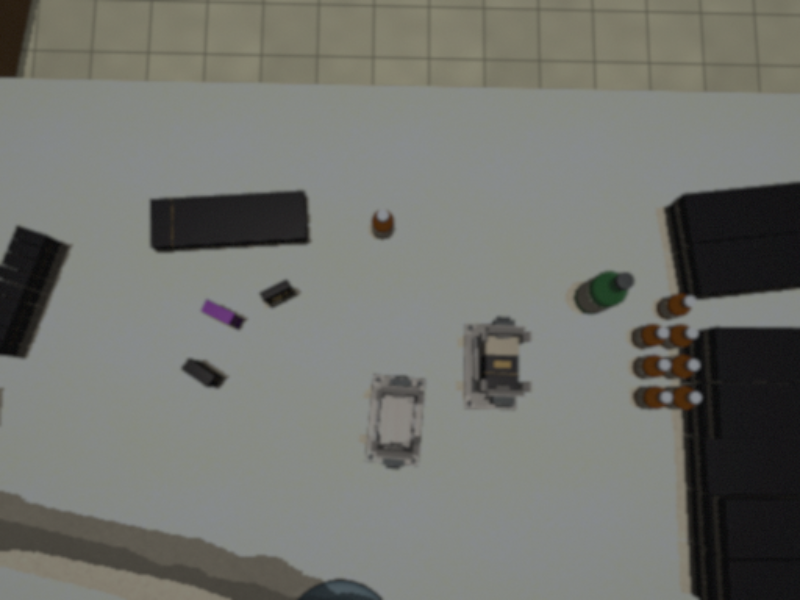

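The scene view shows two dispensers at (315,300) and (397,260), dark packs at (528,328) and (566,272), and a purple one at (570,312). In the top view these are the dispensers at (500,365) and (395,420), with packs at (280,293) and (205,373). The rightmost dispenser (robot -y) is the top-view (500,365) one, and it holds packs. I'll confirm both it and the packs in one enlarged crop.

```bash
python3 - <<'E'
from h import *
s=cv2.imread("pics/scene0.png"); t=cv2.imread("pics/top0.png")
g=lambda im,x,y,w,h:cv2.resize(np.clip(im[y:y+h,x:x+w].astype(float)*1.6,0,255).astype(np.uint8),(400,300),interpolation=cv2.INTER_CUBIC)
cv2.imwrite("pics/c1.png",np.vstack([np.hstack([g(s,320,155,80,60)  ,g(t,105,170,100,75)]),np.hstack([g(s,170,145,110,82),g(t,280,195,80,60)])]))
C=cam("top");S=cam("scene")
k=.64
for n,u,z in(("packR",(280,293),.09),("packL",(205,373),.09),("disp",(503,362),.168),("dispL",(396,420),.168),("vial",(382,225),0.09),("flask",(590,295),0.05)):
    p=pt(C,np.array(u)*k,z); print(n,p.round(3),(px(S,p)/k).round())
# dark outlines of packs in both
for n,im,roi in(("t",t,(105,170,100,80)),("s",s,(320,155,60,75))):
    x,y,w,h=roi; c=im[y:y+h,x:x+w].astype(int); m=((c.max(2)<75)).astype(np.uint8)
    nn,l,st,ce=cv2.connectedComponentsWithStats(m)
    for i in range(1,nn):
        if st[i,4]>40: 
            q=np.argwhere(l==i)[:,::-1].astype(np.float32)+[x,y]; print(n,st[i],(ce[i]+[x,y]).round(1),cv2.minAreaRect(q.astype(np.float32)))
r=R.from_rotvec(env.read_state()["eef_rot"]).as_matrix(); print(r.round(3)); print(env.calibration("wrist")["hand_eye"])
E
```

```text
packR [0.591 0.107 0.09 ] [523. 313.]
packL [0.453 0.228 0.09 ] [561. 259.]
disp [ 0.472 -0.262  0.168] [310. 259.]
dispL [ 0.379 -0.092  0.168] [397. 221.]
vial [ 0.713 -0.067  0.09 ] [442. 377.]
flask [ 0.6   -0.442  0.05 ] [216. 369.]
t [ 62  10  23  16 220] [178.  187.8] ((178.10000610351562, 187.70001220703125), (11.180339813232422, 20.124610900878906), 63.43495178222656)
t [42 31 10 10 57] [151.2 205.4] ((151.30003356933594, 205.4000244140625), (7.155416965484619, 7.602630138397217), 26.56505012512207)
t [ 12  60  27  18 274] [130.1 238.4] ((130.00401306152344, 238.2720184326172), (26.24690055847168, 11.573934555053711), 34.69515609741211)
s [ 31   8  25  52 813] [362.4 189.1] ((362.9141540527344, 188.52548217773438), (51.51654815673828, 23.673288345336914), 87.51044464111328)
s [  7  40  20  34 420] [336.6 211.2] ((336.5, 211.5), (14.512594223022461, 35.3009033203125), 11.309932708740234)
[[ 0.267 -0.    -0.964]
 [ 0.964 -0.002  0.267]
 [-0.002 -1.    -0.   ]]
[[ 9.99998573e-01  1.30515342e-03 -1.07245387e-03  2.65366791e-04]
 [ 1.41993397e-03 -3.05527717e-01  9.52182124e-01 -1.63967357e-01]
 [ 9.15079378e-04 -9.52182289e-01 -3.05529134e-01  7.85441172e-02]
 [ 0.00000000e+00  0.00000000e+00  0.00000000e+00  1.00000000e+00]]
```

View pics/c1.png

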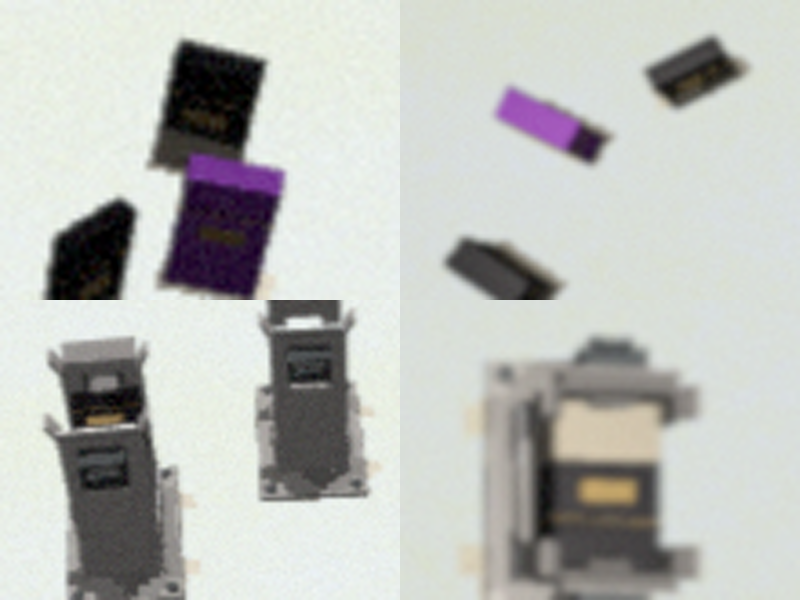

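Bottom-right crop: the right-hand dispenser holds dark packs with a gold label, and its catches sit at the image top and bottom, so its x axis is roughly world x. Top-right crop: the dark pack at (487,268) has a top about 7 px thick (≈20 mm), so it is the standard pack. The one at (685,62) is about 4 px thick, so it is the slim one. The purple one is excluded. I'll go above the standard pack and check from close by.

```bash
cat >> h.py <<'E'
def plan(p,az=None):
    "tool-frame shift from here to TCP target p, and turn about tool y so that tool x has azimuth az (mod 180)"
    s=env.read_state(); r=R.from_rotvec(s["eef_rot"]).as_matrix()
    out=(r.T@(np.array(p)-s["ee_pos"])*1000).round(1)
    a=np.degrees(np.arctan2(r[1,0],r[0,0])); 
    return out, None if az is None else round(-((az-a+90)%180-90),1), "az",a.round(1),"tcp",(s["ee_pos"]*1000).round(1),"tilt",r[:,1].round(3),"t",round(s["clock"],2)
E
python3 - <<'E'
from h import *
C=cam("top")
q=[pt(C,(105+(u-400)/4,170+v/4),.088) for u,v in((445,260),(462,237),(530,275),(515,300))]
c=np.mean(q,0); w=q[2]-q[1]+q[3]-q[0]; print(c, np.degrees(np.arctan2(w[1],w[0])),[np.linalg.norm(q[i]-q[i-1]).round(4) for i in range(4)])
a=np.degrees(np.arctan2(w[1],w[0]))
print(plan([c[0],c[1],.2],a))
E
```

```text
[0.45735417 0.23983499 0.088     ] -118.49278291839215 [np.float64(0.0536), np.float64(0.0184), np.float64(0.0519), np.float64(0.0188)]
(array([-295.8,    9.3, -376.5]), np.float64(13.0), 'az', np.float64(74.5), 'tcp', array([173.7, 625.5, 208.7]), 'tilt', array([-0.   , -0.002, -1.   ]), 't', 0.15)
```

```bash
python3 -m inch '[[-20,0,0,0,0,0,85]]' | head -3; python3 -m inch '[[0,-0.04,0,0,0,0,0.085],[-0.02,-0.06,-0.03,0,4,0,0.085],[-0.05,-0.06,-0.065,0,8,0,0.085],[-0.08,-0.06,-0.1,0,13,0,0.085],[-0.105,-0.06,-0.133,0,13,0,0.085],[-0.13,-0.06,-0.166,0,13,0,0.085],[-0.155,-0.06,-0.198,0,13,0,0.085],[-0.18,-0.06,-0.23,0,13,0,0.085],[-0.205,-0.05,-0.262,0,13,0,0.085],[-0.23,-0.04,-0.293,0,13,0,0.085],[-0.255,-0.02,-0.325,0,13,0,0.085],[-0.28,0,-0.356,0,13,0,0.085],[-0.296,0.009,-0.376,0,13,0,0.085],[-0.296,0.009,-0.376,0,13,0,0.085],[-0.296,0.009,-0.376,0,13,0,0.085]]' 60
python3 - <<'E'
from h import *
print(plan([.4574,.2398,.2],61.5))
C=cam("wrist"); im=env.read_camera("wrist"); cv2.imwrite("pics/w1.png",cv2.resize(im,(800,600)))
print(px(C,[.4574,.2398,.088])*1.5625)
E
```

```text
clock: 1.4
ee_pos: [0.4573, 0.236, 0.199]
eef_rot: [-1.409, -0.827, 0.834]
contact_force: [0.5, 0.8, -0.2]
opening: 0.0849
(array([ 3.4, -1. ,  1.8]), np.float64(-0.4), 'az', np.float64(61.1), 'tcp', array([457.3, 236. , 199. ]), 'tilt', array([-0.003, -0.004, -1.   ]), 't', 1.4)
[406.5136653  276.68250692]out of range
```

View pics/w1.png

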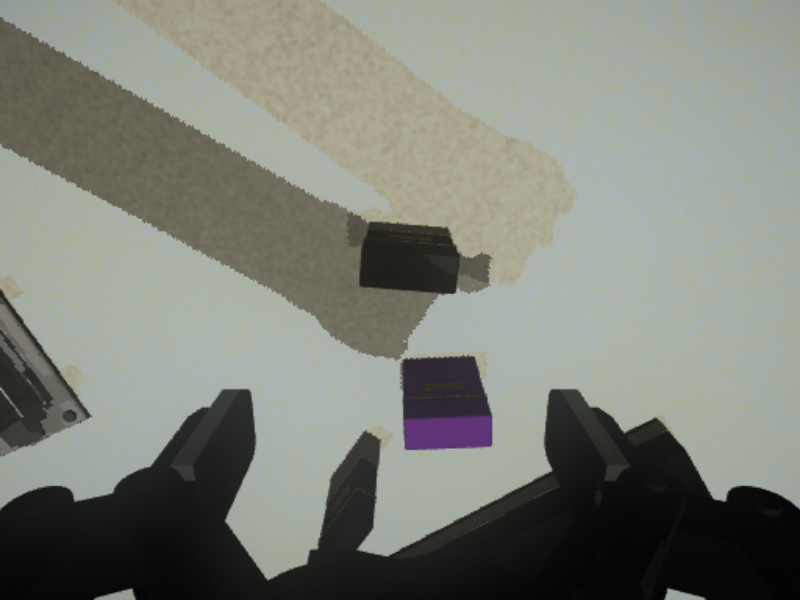

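The wrist view shows the pack's top face with corners near (364,247), (458,255), (456,293) and (360,287), close to the predicted centre of (406,277). The purple pack is at (447,430), the slim one at (352,490).

```bash
python3 - <<'E'
from h import *
C=cam("wrist"); q=[pt(C,(u*.64,v*.64),.088) for u,v in((364,247),(458,255),(456,293),(360,287))]
c=np.mean(q,0); w=q[1]-q[0]+q[2]-q[3]; a=np.degrees(np.arctan2(w[1],w[0]))
print(c,a,[np.linalg.norm(q[i]-q[i-1]).round(4) for i in range(4)])
print(plan([c[0],c[1],.045],a))
E
```

```text
[0.45484426 0.2458108  0.088     ] 57.11462754970892 [np.float64(0.0233), np.float64(0.0524), np.float64(0.0221), np.float64(0.0547)]
(array([  5.8, 154.7,   5. ]), np.float64(4.2), 'az', np.float64(61.3), 'tcp', array([456.7, 238.7, 199.7]), 'tilt', array([-0.002, -0.003, -1.   ]), 't', 1.45)
```

Measured size is 22.7 x 53.5 mm, so this is the standard pack. Next: descend, grip, lift.

```bash
python3 -m inch '[[0.006,0.02,0.005,0,4,0,0.085],[0.006,0.05,0.005,0,4,0,0.085],[0.006,0.08,0.005,0,4,0,0.085],[0.006,0.11,0.005,0,4,0,0.085],[0.006,0.135,0.005,0,4,0,0.085],[0.006,0.155,0.005,0,4,0,0.085],[0.006,0.155,0.005,0,4,0,0.085],[0.006,0.155,0.005,0,4,0,0.085]]' && python3 -m inch '[[0,0,0,0,0,0,0.045],[0,0,0,0,0,0,0.045],[0,0,0,0,0,0,0.045],[0,0,0,0,0,0,0.045],[0,0,0,0,0,0,0.045],[0,0,0,0,0,0,0.045],[0,0,0,0,0,0,0.045],[0,0,0,0,0,0,0.045]]' 40
python3 - <<'E'
from h import *
print(plan([.5,.04,.2],90))
E
```

```text
clock: 2.12
ee_pos: [0.4534, 0.2475, 0.0442]
eef_rot: [-1.426, -0.778, 0.786]
contact_force: [1.4, 0.3, 0.2]
opening: 0.0846
clock: 2.78
ee_pos: [0.4549, 0.2488, 0.0464]
eef_rot: [-1.425, -0.781, 0.783]
contact_force: [-2.0, -0.1, 6.4]
opening: 0.0545
(array([-152.1, -153.6, -150.1]), np.float64(-32.5), 'az', np.float64(57.5), 'tcp', array([454.9, 248.8,  46.4]), 'tilt', array([-0.001, -0.   , -1.   ]), 't', 2.78)
```

```bash
python3 -m inch '[[0,-0.03,0,0,0,0,0.045],[0,-0.07,0,0,0,0,0.045],[0,-0.11,0,0,0,0,0.045],[0,-0.145,0,0,0,0,0.045],[-0.025,-0.15,-0.025,0,-6,0,0.045],[-0.05,-0.15,-0.05,0,-12,0,0.045],[-0.075,-0.15,-0.075,0,-18,0,0.045],[-0.1,-0.15,-0.1,0,-24,0,0.045],[-0.125,-0.15,-0.125,0,-30,0,0.045],[-0.152,-0.15,-0.15,0,-32.5,0,0.045],[-0.152,-0.15,-0.15,0,-32.5,0,0.045],[-0.152,-0.15,-0.15,0,-32.5,0,0.045]]'
python3 - <<'E'
from h import *
print(plan([.5,.04,.2],90))
im=env.read_camera("scene"); im2=env.read_camera("wrist")
cv2.imwrite("pics/a2.png",np.hstack([cv2.resize(im[100:320,170:400],(400,384)),cv2.resize(im2,(400,384))]))
E
```

```text
clock: 3.78
ee_pos: [0.5004, 0.0366, 0.197]
eef_rot: [-1.213, -1.204, 1.204]
contact_force: [0.4, 0.3, -0.0]
opening: 0.0547
(array([ 3.4, -3. ,  0.4]), np.float64(-0.4), 'az', np.float64(89.6), 'tcp', array([500.4,  36.6, 197. ]), 'tilt', array([ 0.,  0., -1.]), 't', 3.78)
```

View pics/a2.png

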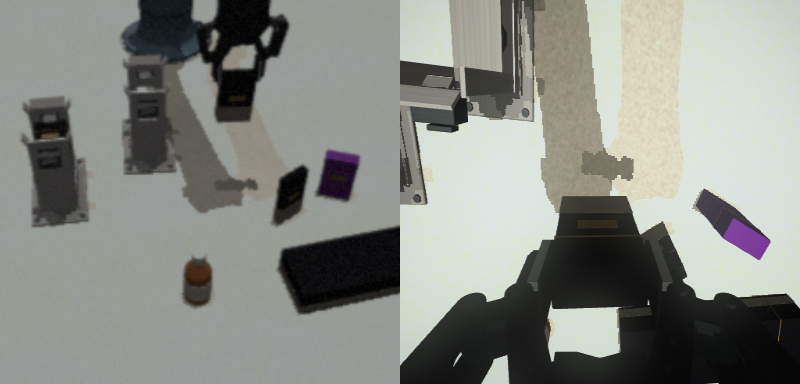

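The pack is held with its broad faces toward ±x. I'll tilt the tool 55° so the fingers point outward, then lower until the bottom edge touches.

```bash
python3 -m inch '[[0,0,0,-6,0,0,0.045],[0,0,0,-12,0,0,0.045],[0,0,0,-18,0,0,0.045],[0,0,0,-24,0,0,0.045],[0,0,0,-30,0,0,0.045],[0,0,0,-36,0,0,0.045],[0,0,0,-42,0,0,0.045],[0,0,0,-48,0,0,0.045],[0,0,0,-55,0,0,0.045],[0,0,0,-55,0,0,0.045],[0,0,0,-55,0,0,0.045]]'
python3 - <<'E'
from h import *
print(plan([.48,.04,.060]),plan([.48,.04,.036])[0],env.read_state()["q"].round(2))
E
```

```text
clock: 4.8
ee_pos: [0.5213, 0.0308, 0.2245]
eef_rot: [-1.82, -1.742, 0.717]
contact_force: [0.9, -0.5, -0.8]
opening: 0.0545
(array([ 11.7,  82.5, 148. ]), None, 'az', np.float64(88.0), 'tcp', array([521.3,  30.8, 224.5]), 'tilt', array([ 0.726, -0.041, -0.686]), 't', 4.8) [ 12.2  99.  165.4] [ 0.13 -0.25 -0.4   2.48  0.95  0.19  0.38]
```

```bash
python3 - <<'E'
from h import *
print(plan([.52,.02,.065]))
E
```

```text
(array([ -7. , 108.9, 116.8]), None, 'az', np.float64(88.0), 'tcp', array([521.3,  30.8, 224.5]), 'tilt', array([ 0.726, -0.041, -0.686]), 't', 4.8)
```

```bash
python3 -m inch '[[-0.001,0.015,0.016,0,0,0,0.045],[-0.002,0.034,0.037,0,0,0,0.045],[-0.003,0.053,0.058,0,0,0,0.045],[-0.005,0.072,0.078,0,0,0,0.045],[-0.006,0.091,0.098,0,0,0,0.045],[-0.007,0.108,0.116,0,0,0,0.045],[-0.007,0.108,0.116,-4,0,0,0.045],[-0.007,0.108,0.116,-8,0,0,0.045],[-0.007,0.108,0.116,-8,0,0,0.045],[-0.007,0.108,0.116,-8,0,0,0.045]]'
python3 - <<'E'
from h import *
print(plan([.52,.02,.04],90),env.read_state()["q"].round(2))
E
```

```text
clock: 5.63
ee_pos: [0.5364, 0.0188, 0.0764]
eef_rot: [-1.799, -1.778, 0.86]
contact_force: [-0.0, 0.4, -1.4]
opening: 0.0545
(array([ 5.7, 14.3, 36.8]), np.float64(2.0), 'az', np.float64(92.0), 'tcp', array([536.4,  18.8,  76.4]), 'tilt', array([ 0.702, -0.053, -0.71 ]), 't', 5.63) [ 1.02  0.59 -1.33  2.5   2.13  0.76 -0.34]
```

```bash
python3 -m inch '[[0,0.012,0.012,0,0,0,0.045],[0,0.02,0.02,0,0,0,0.045],[0,0.024,0.024,0,0,0,0.045],[0,0.026,0.026,0,0,0,0.045],[0,0.026,0.026,0,0,0,0.045]]'
python3 - <<'E'
from h import *
print(plan([.536,.02,.04],90),env.read_state()["q"].round(2))
C=cam("scene");im=env.read_camera("scene"); cv2.imwrite("pics/a3.png",cv2.resize(im[90:290,200:400],(600,600)))
E
```

```text
clock: 6.05
ee_pos: [0.5362, 0.0168, 0.0397]
eef_rot: [-1.795, -1.781, 0.858]
contact_force: [0.5, 0.4, 0.1]
opening: 0.0547
(array([ 3.1, -0.6, -0.4]), np.float64(2.1), 'az', np.float64(92.1), 'tcp', array([536.2,  16.8,  39.7]), 'tilt', array([ 0.702, -0.05 , -0.711]), 't', 6.05) [ 1.01  0.85 -1.31  2.5   2.25  0.96 -0.27]
```

View pics/a3.png

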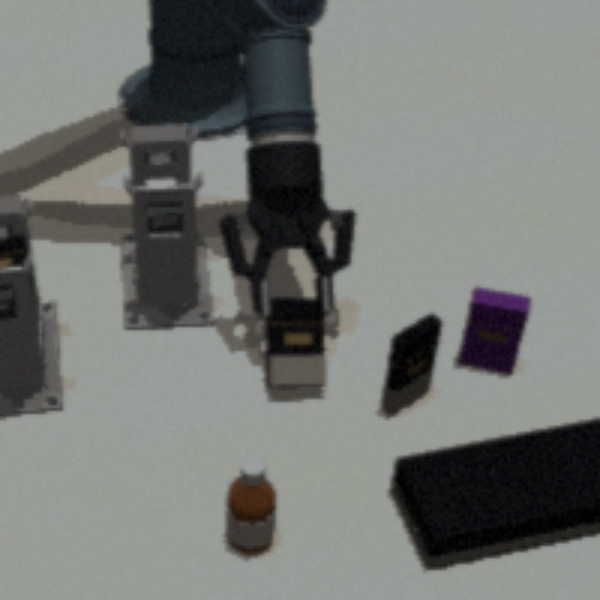

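The pack is tilted at (297,345) with its bottom edge just at the counter and its neighbours clear. I'll lower slightly and let it fall flat.

```bash
python3 -m inch '[[0,0.001,0.001,0,0,0,0.045],[0,0.002,0.002,0,0,0,0.045],[0,0.002,0.002,0,0,0,0.045]]'; python3 -m inch '[[0,0,0,0,0,0,0.06],[0,0,0,0,0,0,0.07],[0,0,0,0,0,0,0.085],[0,0,0,0,0,0,0.085],[0,0,0,0,0,0,0.085],[0,0,0,0,0,0,0.085]]' ; python3 -m inch '[[0,-0.02,-0.02,0,0,0,0.085],[0,-0.05,-0.05,0,0,0,0.085],[0,-0.08,-0.08,0,0,0,0.085],[0,-0.11,-0.11,0,0,0,0.085],[0,-0.13,-0.13,7,0,0,0.085],[0,-0.13,-0.13,14,0,0,0.085],[0,-0.13,-0.13,21,0,0,0.085],[0,-0.13,-0.13,28,0,0,0.085],[0,-0.13,-0.13,35,0,0,0.085],[0,-0.13,-0.13,40,0,0,0.085],[0,-0.13,-0.13,45,0,0,0.085],[0,-0.13,-0.13,45,0,0,0.085]]'
python3 - <<'E'
from h import *
print(plan([.51,.02,.2],90),env.read_state()["q"].round(2))
C=cam("wrist");im=env.read_camera("wrist");im2=env.read_camera("scene")
cv2.imwrite("pics/w4.png",im)
cv2.imwrite("pics/a4.png",np.hstack([cv2.resize(im2[140:260,220:380],(400,300)),cv2.resize(im,(400,300))]))
E
```

```text
clock: 6.35
ee_pos: [0.5372, 0.0161, 0.0386]
eef_rot: [-1.799, -1.784, 0.86]
contact_force: [-1.6, 0.6, 3.6]
opening: 0.0542
clock: 6.85
ee_pos: [0.5372, 0.0159, 0.0386]
eef_rot: [-1.799, -1.783, 0.86]
contact_force: [-0.1, 1.1, -1.2]
opening: 0.085
clock: 7.85
ee_pos: [0.5322, 0.0153, 0.1991]
eef_rot: [-1.6, -1.387, 1.191]
contact_force: [1.2, -1.0, -0.5]
opening: 0.0847
(array([ 4.3, -9.2, 20.3]), np.float64(-0.3), 'az', np.float64(89.7), 'tcp', array([532.2,  15.3, 199.1]), 'tilt', array([ 0.34 , -0.184, -0.922]), 't', 7.85) [ 1.07  0.13 -1.38  2.11  0.58  0.8   0.94]
```

View pics/a4.png

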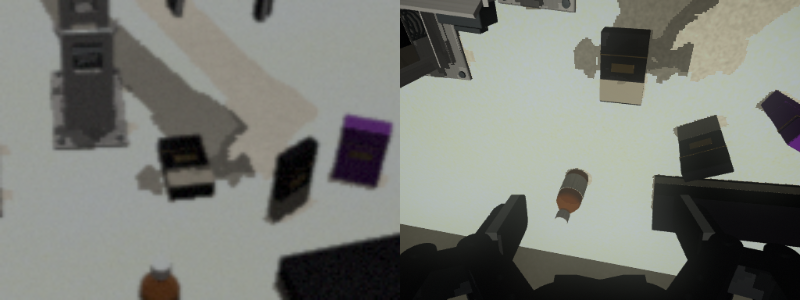

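The pack lies flat, long axis near world x, at (187,165) in the left view and (625,65) in the right. I'll compute its position and straighten the tool.

```bash
cat >> h.py <<'E'
def plan6(p,az):
    "tool-frame shift (mm) and turn (deg) from here to TCP p, pointing down, jaws at azimuth az"
    s=env.read_state(); r=R.from_rotvec(s["eef_rot"]).as_matrix(); best=None
    for a in(az,az+180):
        x=np.array([np.cos(np.radians(a)),np.sin(np.radians(a)),0]); y=np.array([0,0,-1.])
        v=R.from_matrix(r.T@np.stack([x,y,np.cross(x,y)],1)).as_rotvec(degrees=True)
        if best is None or np.linalg.norm(v)<np.linalg.norm(best): best=v
    return (r.T@(np.array(p)-s["ee_pos"])*1000).round(1),best.round(1),"tcp",(s["ee_pos"]*1000).round(1),"f",s["contact_force"].round(1),"t",round(s["clock"],2)
E
python3 - <<'E'
from h import *
C=cam("wrist")
q=[pt(C,((u-400)*1.28,v*1.28),.023) for u,v in((602,27),(652,30),(645,80),(600,79))]
print(np.round(q,3))
q=[pt(C,((u-400)*1.28,v*1.28),.023) for u,v in((602,27),(652,30),(643,104),(600,101))]
c=np.mean(q,0); w=q[2]-q[1]+q[3]-q[0]; print(np.round(q,3),c,np.degrees(np.arctan2(w[1],w[0])))
print(plan6([c[0],c[1],.15],90))
E
```

```text
[[ 0.488 -0.009  0.023]
 [ 0.489  0.048  0.023]
 [ 0.548  0.046  0.023]
 [ 0.551 -0.011  0.023]]
[[ 0.488 -0.009  0.023]
 [ 0.489  0.048  0.023]
 [ 0.582  0.048  0.023]
 [ 0.583 -0.011  0.023]] [0.53545911 0.01874671 0.023     ] -0.7824169338740866
(array([ 6.7, 51.5, 30.4]), array([ 21.3,   1.8, -10.5]), 'tcp', array([545. ,  23. , 209.2]), 'f', array([-0.2,  0.7, -0.1]), 't', 7.95)
```

```bash
python3 -m inch '[[0.001,0,0.005,6,0.5,-3,0.085],[0.002,0.01,0.012,12,1,-6,0.085],[0.004,0.025,0.02,18,1.5,-9,0.085],[0.006,0.04,0.03,21.3,1.8,-10.5,0.085],[0.0067,0.05,0.031,21.3,1.8,-10.5,0.085],[0.0067,0.05,0.031,21.3,1.8,-10.5,0.085],[0.0067,0.05,0.031,21.3,1.8,-10.5,0.085]]'
python3 - <<'E'
from h import *
im=env.read_camera("wrist")
print(plan6([.533,.019,.15],90),env.read_state()["q"].round(2))
C=cam("wrist");im=env.read_camera("wrist")
cv2.imwrite("pics/w5.png",cv2.resize(im,(800,600)))
E
```

```text
clock: 8.53
ee_pos: [0.533, 0.02, 0.1505]
eef_rot: [-1.207, -1.21, 1.212]
contact_force: [0.5, -0.1, 0.3]
opening: 0.0852
(array([-1.4,  1.5,  0.4]), array([ 0. ,  0.2, -0.1]), 'tcp', array([533.4,  20.4, 151.5]), 'f', array([1.2, 0.8, 0. ]), 't', 8.58) [ 0.88  0.52 -1.22  1.89  0.55  1.12  1.02]
```

View pics/w5.png

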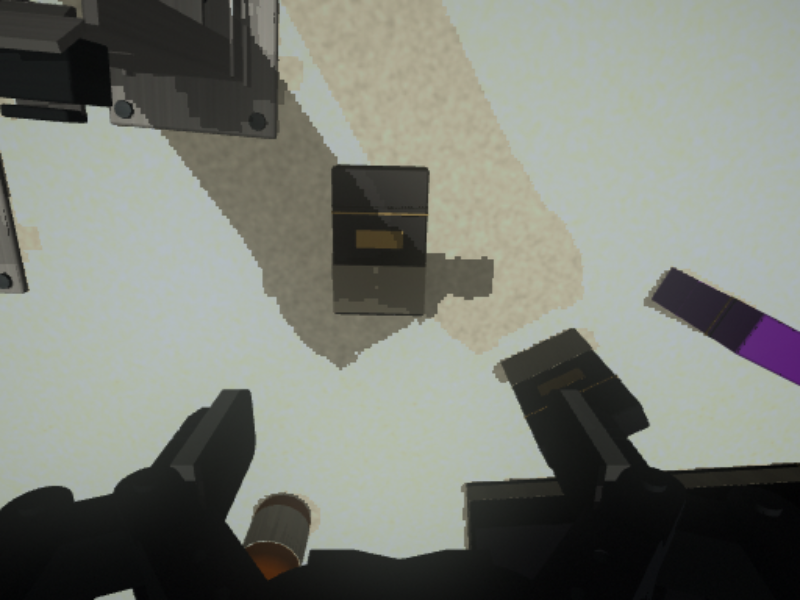

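Top-face corners are (333,166), (428,168), (426,313) and (334,313). The slim pack's foot edge runs (500,368) to (577,330), which I need to check against the right finger.

```bash
python3 - <<'E'
from h import *
C=cam("wrist")
q=[pt(C,(u*.64,v*.64),.023) for u,v in((333,166),(428,168),(426,313),(334,313))]
c=np.mean(q,0); w=q[2]-q[1]+q[3]-q[0]; print(np.round(q,4),c,np.degrees(np.arctan2(w[1],w[0])))
for u,v in((502,374),(577,330)): print("slim foot",pt(C,(u*.64,v*.64),0).round(3))
for z in(.005,0): print(plan6([c[0],c[1],z],90))
E
```

```text
[[ 0.473  -0.0172  0.023 ]
 [ 0.4738  0.036   0.023 ]
 [ 0.5602  0.0367  0.023 ]
 [ 0.5605 -0.0197  0.023 ]] [0.51685611 0.00892254 0.023     ] -0.6216599315116915
slim foot [0.613 0.091 0.   ]
slim foot [0.58  0.139 0.   ]
(array([-11.2, 147.1,  17.1]), array([ 0.1,  0.2, -0.1]), 'tcp', array([533.7,  20.4, 152.1]), 'f', array([-0.3,  0.8, -0.3]), 't', 8.63)
(array([-11.2, 152.1,  17.1]), array([ 0.1,  0.2, -0.1]), 'tcp', array([533.7,  20.4, 152.1]), 'f', array([-0.3,  0.8, -0.3]), 't', 8.63)
```

The pack is at (0.517, 0.009), measures 87 x 55 mm, and is aligned. Descending and gripping low.

```bash
python3 -m inch '[[-0.006,0.02,0.009,0,0,0,0.085],[-0.011,0.05,0.017,0,0.6,0,0.085],[-0.011,0.08,0.017,0,0.6,0,0.085],[-0.011,0.11,0.017,0,0.6,0,0.085],[-0.011,0.135,0.017,0,0.6,0,0.085],[-0.011,0.15,0.017,0,0.6,0,0.085],[-0.011,0.154,0.017,0,0.6,0,0.085],[-0.011,0.154,0.017,0,0.6,0,0.085],[-0.011,0.154,0.017,0,0.6,0,0.085]]' && python3 -m inch '[[0,0,0,0,0,0,0.06],[0,0,0,0,0,0,0.045],[0,0,0,0,0,0,0.045],[0,0,0,0,0,0,0.045],[0,0,0,0,0,0,0.045],[0,0,0,0,0,0,0.045],[0,0,0,0,0,0,0.045],[0,0,0,0,0,0,0.045]]' 90
python3 - <<'E'
from h import *
print(plan6([.472,-.262,.26],90))
E
```

```text
clock: 9.38
ee_pos: [0.5181, 0.0096, -0.0001]
eef_rot: [-1.217, -1.207, 1.204]
contact_force: [-0.0, 0.2, 0.5]
opening: 0.0851
clock: 10.05
ee_pos: [0.518, 0.0096, -0.0002]
eef_rot: [-1.217, -1.207, 1.204]
contact_force: [0.2, -0.1, 0.1]
opening: 0.0452
(array([-272.4, -259.9,   43.2]), array([ 0.3, -0.4, -0.1]), 'tcp', array([ 5.18e+02,  9.60e+00, -2.00e-01]), 'f', array([ 0.2, -0.1,  0.1]), 't', 10.05)
```

The fingers closed to 45 mm, so they missed the pack. I'll look.

```bash
python3 - <<'E'
from h import *
im=env.read_camera("wrist");im2=env.read_camera("scene")
cv2.imwrite("pics/a6.png",np.hstack([cv2.resize(im2[140:260,220:340],(400,400),interpolation=cv2.INTER_CUBIC),cv2.resize(im,(400,400))]))
E
```

```text
(no output)
```

View pics/a6.png

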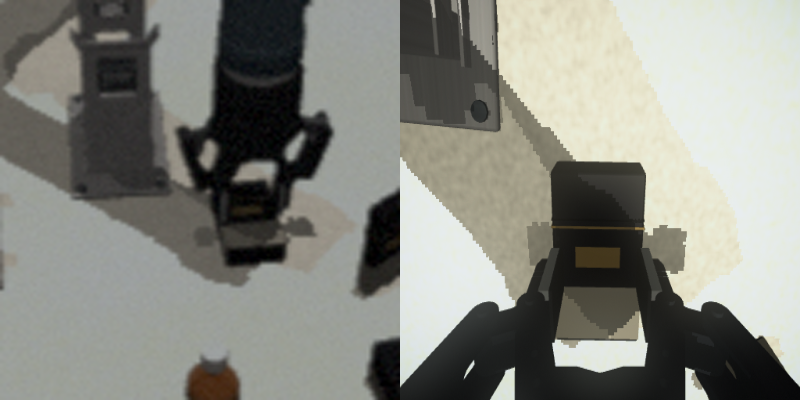

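The pack still lies flat, with the fingers right at its side edges near (548,285) and (650,285). The opening reading is ambiguous, so I'll do a gentle lift test.

```bash
python3 -m inch '[[0,0,0,0,0,0,0.04],[0,0,0,0,0,0,0.04],[0,0,0,0,0,0,0.04]]'; python3 -m inch '[[0,-0.008,0,0,0,0,0.04],[0,-0.018,0,0,0,0,0.04],[0,-0.03,0,0,0,0,0.04],[0,-0.03,0,0,0,0,0.04]]'
python3 - <<'E'
from h import *
im=env.read_camera("wrist");im2=env.read_camera("scene")
cv2.imwrite("pics/a7.png",np.hstack([cv2.resize(im2[140:260,220:340],(400,400),interpolation=cv2.INTER_CUBIC),cv2.resize(im,(400,400))]))
E
```

```text
clock: 10.4
ee_pos: [0.5183, 0.0105, 0.0002]
eef_rot: [-1.216, -1.208, 1.203]
contact_force: [-1.1, 1.8, 3.2]
opening: 0.0402
clock: 10.73
ee_pos: [0.5204, 0.0107, 0.0329]
eef_rot: [-1.22, -1.211, 1.201]
contact_force: [0.1, 0.3, 0.5]
opening: 0.0402
```

View pics/a7.png

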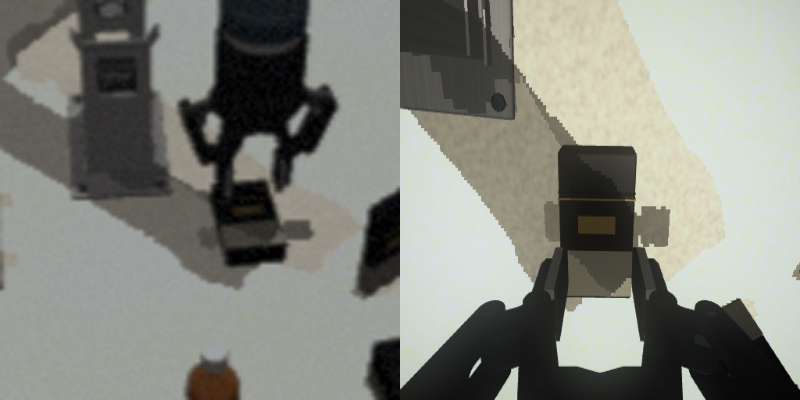

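The pads passed above the pack, so at this opening the tips stand well behind the TCP. I'll measure the tip height from the scene view.

```bash
python3 - <<'E'
from h import *
C=cam("scene"); K,r,t=C
for u,v in((230,196),(283,188)):
    d=r@np.linalg.solve(K,[220+u*.3,140+v*.3,1.])
    for x in(.532,.52,.509): print((t+d*(x-t[0])/d[0]).round(3),end=" ")
    print()
print(env.read_state()["ee_pos"])
W=cam("wrist")
for yy in(.0,-.01,-.02,-.03): # tip corner (robot side) of left finger
    s=env.read_state(); T=R.from_rotvec(s["eef_rot"]).as_matrix()
    print(yy,[(px(W,s["ee_pos"]+T@[-.021,yy,z])*[400/512,400/384]+[400,0]).round() .tolist() for z in(.011,-.011)])
E
```

```text
[ 0.532 -0.012  0.058] [ 0.52  -0.009  0.046] [ 0.509 -0.006  0.035] 
[0.532 0.037 0.06 ] [0.52  0.04  0.049] [0.509 0.044 0.038] 
[0.51901867 0.01017114 0.03119864]
0.0 [[569.0, 225.0], [570.0, 262.0]]
-0.01 [[567.0, 232.0], [569.0, 272.0]]
-0.02 [[566.0, 241.0], [567.0, 282.0]]
-0.03 [[563.0, 251.0], [565.0, 294.0]]
```

The tips sit about 22–25 mm behind the TCP at this opening, so they closed just above the pack. I'll open, go lower (TCP ≈ -14 mm, tips ≈ +10 mm) and regrip.

```bash
python3 -m inch '[[0,0,0,0,0,0,0.085],[0,0,0,0,0,0,0.085],[0,0,0,0,0,0,0.085],[0,0,0,0,0,0,0.085],[0,0.015,0,0,0,0,0.085],[0,0.03,0,0,0,0,0.085],[0,0.04,0,0,0,0,0.085],[0,0.045,0,0,0,0,0.085],[0,0.045,0,0,0,0,0.085],[0,0.045,0,0,0,0,0.085]]' && python3 -m inch '[[0,0,0,0,0,0,0.06],[0,0,0,0,0,0,0.045],[0,0,0,0,0,0,0.04],[0,0,0,0,0,0,0.04],[0,0,0,0,0,0,0.04],[0,0,0,0,0,0,0.04],[0,0,0,0,0,0,0.04],[0,0,0,0,0,0,0.04]]' 60
```

```text
clock: 11.67
ee_pos: [0.5193, 0.0104, -0.0139]
eef_rot: [-1.218, -1.209, 1.203]
contact_force: [-0.1, -0.8, 0.1]
opening: 0.0853
clock: 12.33
ee_pos: [0.5205, 0.0107, -0.0128]
eef_rot: [-1.219, -1.211, 1.202]
contact_force: [-0.4, -0.4, 5.9]
opening: 0.0533
```

Gripped (53 mm). Lift and stop short of the dispenser for a close look.

```bash
python3 -m inch '[[0,-0.03,0,0,0,0,0.04],[0,-0.07,0,0,0,0,0.04],[0,-0.11,0,0,0,0,0.04],[0,-0.15,0,0,0,0,0.04],[0,-0.19,0,0,0,0,0.04],[0,-0.23,0,0,0,0,0.04],[-0.02,-0.265,0,0,0,0,0.04],[-0.05,-0.265,0.01,0,0,0,0.04],[-0.09,-0.265,0.02,0,0,0,0.04],[-0.13,-0.265,0.03,0,0,0,0.04],[-0.15,-0.265,0.04,0,0,0,0.04],[-0.15,-0.265,0.04,0,0,0,0.04],[-0.15,-0.265,0.04,0,0,0,0.04],[-0.15,-0.265,0.04,0,0,0,0.04]]'
python3 - <<'E'
from h import *
print(plan6([.472,-.262,.26],90))
C=cam("wrist");im=env.read_camera("wrist")
import pickle; pickle.dump(C,open("C8.pkl","wb"))
cv2.imwrite("pics/w8.png",cv2.resize(im,(800,600)))
E
```

```text
clock: 13.5
ee_pos: [0.4771, -0.1377, 0.2518]
eef_rot: [-1.219, -1.212, 1.202]
contact_force: [0.7, -0.5, -0.9]
opening: 0.0533
(array([-124.3,   -8.1,    4.4]), array([ 0.5, -0.3, -0. ]), 'tcp', array([ 477.1, -137.7,  251.8]), 'f', array([ 0.7, -0.5, -0.9]), 't', 13.5)
```

View pics/w8.png

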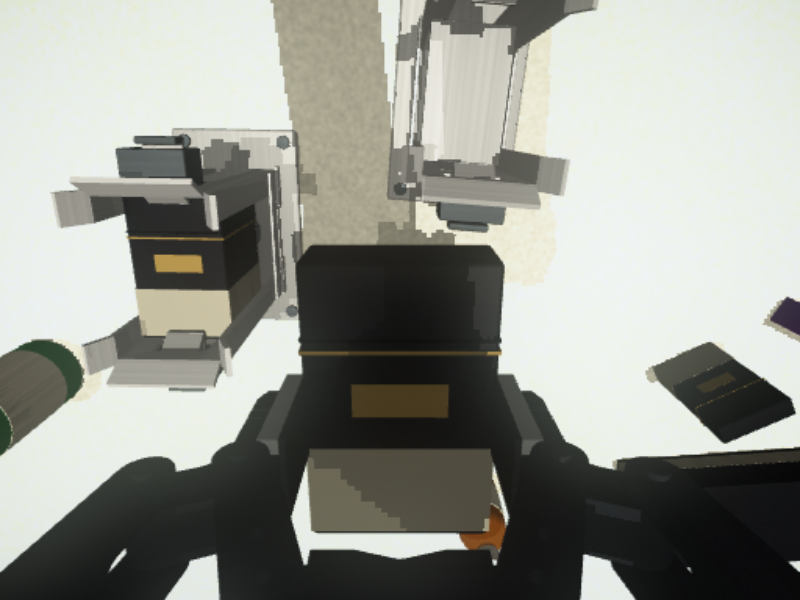

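The dispenser is on the left. The gold label of its top pack is at (178,264); the label sits at the face's centre, as on the held pack. The robot-side rim edge runs (72,178) to (203,180), the far rim edge (108,385) to (213,387), and base-plate corner bolts sit at (283,142) and (291,310).

```bash
python3 - <<'E'
from h import *
import pickle
C=pickle.load(open("C8.pkl","rb")); f=lambda u,v,z:(pt(C,(u*.64,v*.64),z)*1000).round(1)[:2]
print("label",f(178,264,.128),"label l/r",f(154,264,.128),f(203,264,.128))
print("pack end",f(143,334,.128),f(229,336,.128))
print("rim",f(72,178,.168),f(203,180,.168),f(108,385,.168),f(213,387,.168))
print("bolts",f(283,142,.006),f(291,310,.006)); 
b=f(291,310,.006)-f(283,142,.006); print("yaw",np.degrees(np.arctan2(b[1],b[0])))
print("band line az",f(129,237,.128),f(220,239,.128))
T=cam("top"); print("top label",(pt(T,(280+(608-400)/5,195+(490-300)/5),.128)*1000).round(1))
S=cam("scene"); print("px of held label", f(400,401,.252+.013+.023))
E
```

```text
label [ 471.8 -267. ] label l/r [ 471.7 -281.1] [ 471.8 -252.4]
pack end [ 515.8 -294.7] [ 517.3 -242.2]
rim [ 418.9 -293.5] [ 420.1 -231.1] [ 529.2 -296.7] [ 530.6 -239.5]
bolts [ 406.7 -227.5] [ 544.5 -231.1]
yaw -1.496501449840325
band line az [ 455.7 -292.9] [ 457.1 -240.8]
top label [ 470.6 -268.1  128. ]
px of held label [ 470.4 -137.2]
```

```bash
python3 - <<'E'
from h import *
import pickle
K,r,t=C=pickle.load(open("C8.pkl","rb"))
for dep in(.148,.152,.156): print((t+r@np.linalg.solve(K,[400*.64,401*.64,1])*dep).round(4))
f=lambda u,v,z:(pt(C,(u*.64,v*.64),z)*1000).round(1)[:2]
for z in(.280,.285,.288): print(z,"ends",f(308,262,z),f(492,262,z),f(312,530,z),f(490,530,z))
print(plan6([.4735+.004,-.2673,.252],88.5))
E
```

```text
[ 0.4726 -0.1373  0.2842]
[ 0.4747 -0.1373  0.2806]
[ 0.4767 -0.1373  0.2771]
0.28 ends [ 431.8 -162.4] [ 432.  -111.9] [ 523.1 -166.5] [ 523.3 -107.7]
0.285 ends [ 430.6 -161.4] [ 430.7 -112.8] [ 518.5 -165.5] [ 518.6 -108.8]
0.288 ends [ 429.8 -160.8] [ 430.  -113.4] [ 515.7 -164.8] [ 515.8 -109.4]
(array([-1.304e+02,  1.000e-01, -5.000e-01]), array([ 0.5,  1.3, -0. ]), 'tcp', array([ 477.4, -136.9,  252. ]), 'f', array([ 1.1, -0. ,  0.5]), 't', 13.55)
```

```bash
python3 -m inch '[[-0.03,0,0,0,1.3,0,0.04],[-0.07,0,0,0,1.3,0,0.04],[-0.105,0,0,0,1.3,0,0.04],[-0.125,0,0,0.5,1.3,0,0.04],[-0.13,0,0,0.5,1.3,0,0.04],[-0.13,0,0,0.5,1.3,0,0.04],[-0.13,0,0,0.5,1.3,0,0.04],[-0.13,0,0,0.5,1.3,0,0.04]]'
python3 - <<'E'
from h import *
print(plan6([.477,-.2673,.16],88.5))
E
```

```text
clock: 14.22
ee_pos: [0.4779, -0.2634, 0.2524]
eef_rot: [-1.219, -1.195, 1.194]
contact_force: [-0.2, 1.0, -0.6]
opening: 0.0534
(array([-3.9, 92.4,  0.9]), array([ 0. ,  0.3, -0. ]), 'tcp', array([ 477.9, -263.4,  252.4]), 'f', array([-0.2,  1. , -0.6]), 't', 14.22)
```

```bash
python3 -m inch '[[-0.004,0.01,0.001,0,0.3,0,0.04],[-0.004,0.035,0.001,0,0.3,0,0.04],[-0.004,0.06,0.001,0,0.3,0,0.04],[-0.004,0.08,0.001,0,0.3,0,0.04],[-0.004,0.092,0.001,0,0.3,0,0.04],[-0.004,0.092,0.001,0,0.3,0,0.04],[-0.004,0.092,0.001,0,0.3,0,0.04],[-0.004,0.092,0.001,0,0.3,0,0.04]]'
python3 - <<'E'
from h import *
print(plan6([.477,-.2673,.128],88.5))
C=cam("wrist");im=env.read_camera("wrist");im2=env.read_camera("scene")
cv2.imwrite("pics/a9.png",np.hstack([cv2.resize(im2[110:230,150:270],(300,600),interpolation=cv2.INTER_CUBIC)[:, :],cv2.resize(im,(500,600))]))
E
```

```text
clock: 14.88
ee_pos: [0.478, -0.267, 0.1616]
eef_rot: [-1.223, -1.193, 1.19]
contact_force: [-0.4, 0.4, -0.0]
opening: 0.0529
(array([-0.3, 33.6,  1.1]), array([ 0.2,  0.1, -0. ]), 'tcp', array([ 478. , -267. ,  161.6]), 'f', array([-0.4,  0.4, -0. ]), 't', 14.88)
```

View pics/a9.png

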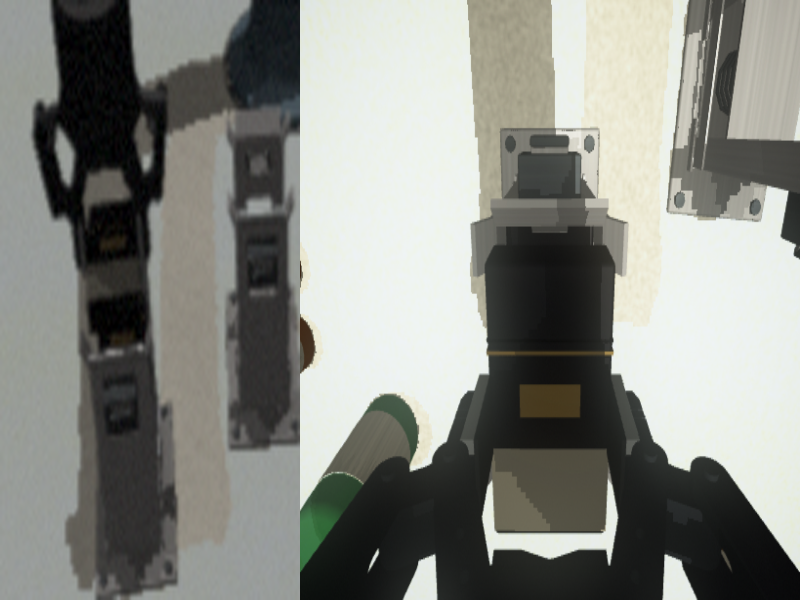

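The pack sits centred over the throat (pack at columns 488–612, rim posts 472–627). That is view 12, so from here I rely on forces and numbers. Next is a slow descent into the throat.

```bash
python3 -m inch '[[0,0.006,0.001,0,0,0,0.04],[0,0.012,0.001,0,0,0,0.04],[0,0.016,0.001,0,0,0,0.04],[0,0.016,0.001,0,0,0,0.04]]'; python3 -m inch '[[0,0.004,0,0,0,0,0.04],[0,0.008,0,0,0,0,0.04],[0,0.012,0,0,0,0,0.04],[0,0.012,0,0,0,0,0.04]]'
python3 - <<'E'
from h import *
print(plan6([.477,-.2673,.125],88.5))
E
```

```text
clock: 15.32
ee_pos: [0.4762, -0.2674, 0.1447]
eef_rot: [-1.223, -1.191, 1.19]
contact_force: [-0.1, 0.3, -0.3]
opening: 0.0535
clock: 15.65
ee_pos: [0.4761, -0.2672, 0.1318]
eef_rot: [-1.222, -1.191, 1.19]
contact_force: [0.9, -0.2, -0.8]
opening: 0.0534
(array([-0. ,  6.8, -0.9]), array([0.1, 0.1, 0. ]), 'tcp', array([ 476.1, -267.2,  131.8]), 'f', array([ 0.9, -0.2, -0.8]), 't', 15.65)
```

```bash
python3 -m inch '[[0,0.003,0,0,0,0,0.04],[0,0.005,0,0,0,0,0.04],[0,0.005,0,0,0,0,0.04]]'; python3 -m inch '[[0,0.002,0,0,0,0,0.04],[0,0.004,0,0,0,0,0.04],[0,0.004,0,0,0,0,0.04]]'
```

```text
clock: 15.9
ee_pos: [0.4761, -0.2672, 0.1265]
eef_rot: [-1.222, -1.191, 1.19]
contact_force: [0.7, -0.1, -0.3]
opening: 0.0531
clock: 16.15
ee_pos: [0.4777, -0.2673, 0.1239]
eef_rot: [-1.224, -1.193, 1.189]
contact_force: [1.2, 0.6, 4.5]
opening: 0.0535
```

Contact (4.5 N) comes at TCP 0.124, so the underside is on the catches at about 0.137 as expected. Release, rise, shut the fingers.

```bash
python3 -m inch '[[0,0,0,0,0,0,0.06],[0,0,0,0,0,0,0.07],[0,0,0,0,0,0,0.075],[0,0,0,0,0,0,0.075],[0,0,0,0,0,0,0.075]]'; python3 -m inch '[[0,-0.02,0,0,0,0,0.075],[0,-0.05,0,0,0,0,0.075],[0,-0.085,0,0,0,0,0.075],[0,-0.12,0,0,0,0,0.0],[0,-0.12,0,0,0,0,0.0],[0,-0.12,0,0,0,0,0.0],[0,-0.12,0,0,0,0,0.0],[0,-0.12,0,0,0,0,0.0],[0,-0.12,0,0,0,0,0.0],[0,-0.12,0,0,0,0,0.0],[0,-0.12,0,0,0,0,0.0]]' 60
python3 - <<'E'
from h import *
print(plan6([.4735,-.2673,.175],88.5))
C=cam("wrist");im=env.read_camera("wrist"); cv2.imwrite("pics/w10.png",im)
# gold labels
h=cv2.cvtColor(im,cv2.COLOR_BGR2HSV); m=cv2.inRange(h,(10,110,60),(30,255,255)); n,l,st,ce=cv2.connectedComponentsWithStats(m)
for i in range(1,n):
    if st[i,4]>40: print(st[i],ce[i].round(1),(pt(C,ce[i],.160)*1000).round(1))
print("expect centre px",px(C,[.4735,-.2673,.160]).round(1), "corners",[px(C,[.4735+a,-.2673+b,.16]).round(0).tolist() for a in(-.044,.044) for b in(-.0275,.0275)])
E
```

```text
clock: 16.57
ee_pos: [0.4773, -0.2673, 0.1235]
eef_rot: [-1.223, -1.193, 1.19]
contact_force: [0.1, 0.5, 0.6]
opening: 0.0754
clock: 17.48
ee_pos: [0.4763, -0.267, 0.2426]
eef_rot: [-1.222, -1.192, 1.19]
contact_force: [-1.2, 0.4, -0.4]
opening: 0.0001
(array([-0.4, 67.6,  3. ]), array([0.1, 0.1, 0. ]), 'tcp', array([ 476.3, -267. ,  242.6]), 'f', array([-1.2,  0.4, -0.4]), 't', 17.48)
[  0 107   4  22  58] [  1.1 117.9] [ 416.6 -455.   160. ]
[  0 148  17  36 459] [  6.7 166.9] [ 453.9 -460.5  160. ]
[220 164  57   1  57] [248. 164.] [ 456.1 -272.3  160. ]
[238 177  35  12 393] [255.9 182.4] [ 471.1 -266.5  160. ]
[  0 195  29  34 736] [ 13.7 211.6] [ 491.3 -464.5  160. ]
expect centre px [255.  185.3] corners [[217.0, 130.0], [290.0, 129.0], [223.0, 236.0], [289.0, 235.0]]
```

The pack's label is at (471,-266.5) on the z = 0.16 plane, so it sits in place and level on the catches. Now press at its centre with the shut fingers, watching the force.

```bash
python3 -m inch '[[0,0.03,0.003,0,0,0,0],[0,0.06,0.003,0,0,0,0],[0,0.072,0.003,0,0,0,0],[0,0.076,0.003,0,0,0,0],[0,0.076,0.003,0,0,0,0]]' 60; python3 -m inch '[[0,0.004,0,0,0,0,0],[0,0.008,0,0,0,0,0],[0,0.012,0,0,0,0,0],[0,0.016,0,0,0,0,0],[0,0.016,0,0,0,0,0]]'; python3 -m inch '[[0,0.004,0,0,0,0,0],[0,0.008,0,0,0,0,0],[0,0.012,0,0,0,0,0],[0,0.012,0,0,0,0,0]]'
```

```text
clock: 17.95
ee_pos: [0.4732, -0.2665, 0.166]
eef_rot: [-1.22, -1.193, 1.189]
contact_force: [0.3, 0.1, 0.6]
opening: -0.0001
clock: 18.37
ee_pos: [0.4728, -0.2665, 0.1495]
eef_rot: [-1.219, -1.192, 1.19]
contact_force: [0.6, -0.3, -0.3]
opening: -0.0
clock: 18.7
ee_pos: [0.4735, -0.2666, 0.1376]
eef_rot: [-1.22, -1.193, 1.189]
contact_force: [0.4, 0.7, 0.7]
opening: -0.0
```

```bash
python3 -m inch '[[0,0.003,0,0,0,0,0],[0,0.005,0,0,0,0,0],[0,0.005,0,0,0,0,0]]'; python3 -m inch '[[0,0.003,0,0,0,0,0],[0,0.005,0,0,0,0,0],[0,0.005,0,0,0,0,0]]'
python3 - <<'E'
from h import *
C=cam("wrist");im=env.read_camera("wrist"); cv2.imwrite("pics/w11.png",im)
h=cv2.cvtColor(im,cv2.COLOR_BGR2HSV); m=cv2.inRange(h,(10,110,40),(30,255,255)); n,l,st,ce=cv2.connectedComponentsWithStats(m)
for i in range(1,n):
    if st[i,4]>30 and st[i,0]>150: print(st[i],ce[i].round(1))
for z in(.128,.137,.145,.16): print(z,"label px",px(C,[.472,-.267,z]).round(1),"band",px(C,[.4567,-.267-.0275,z]).round(1),px(C,[.4567,-.267+.0275,z]).round(1))
E
```

```text
clock: 18.95
ee_pos: [0.4741, -0.2669, 0.1341]
eef_rot: [-1.221, -1.192, 1.19]
contact_force: [-2.8, 0.5, 8.6]
opening: 0.0001
clock: 19.2
ee_pos: [0.4747, -0.2672, 0.1322]
eef_rot: [-1.222, -1.19, 1.193]
contact_force: [-6.6, 2.0, 18.5]
opening: 0.0004
[202 220  95   3 203] [253.3 221. ]
[227 240  14   9  90] [233.1 242.8]
[271 240  12   7  73] [276.6 242.5]
0.128 label px [255.5 226.5] band [205. 202.] [305.  199.9]
0.137 label px [255.5 233.4] band [202.4 207.9] [307.4 205.7]
0.145 label px [255.4 240.1] band [199.8 213.6] [309.8 211.3]
0.16 label px [255.3 254.6] band [194.3 225.9] [314.9 223.5]
```

Contact came at TCP ≈ 0.136. Label width and row put the pack top at about 0.155, so the shut tips really sit ~22 mm behind the TCP and the pack is already being pressed. Continuing in small steps.

```bash
python3 -m inch '[[0,0.003,0.001,0,0,0,0],[0,0.006,0.002,0,0,0,0],[0,0.008,0.002,0,0,0,0],[0,0.008,0.002,0,0,0,0]]'; python3 -m inch '[[0,0.003,0.001,0,0,0,0],[0,0.006,0.002,0,0,0,0],[0,0.008,0.002,0,0,0,0],[0,0.008,0.002,0,0,0,0]]'
```

```text
clock: 19.58
ee_pos: [0.475, -0.2675, 0.1298]
eef_rot: [-1.225, -1.189, 1.195]
contact_force: [-9.0, 1.8, 29.0]
opening: -0.0003
clock: 19.92
ee_pos: [0.4754, -0.2678, 0.1252]
eef_rot: [-1.229, -1.19, 1.195]
contact_force: [-3.4, 0.4, 15.0]
opening: -0.0001
```

The force peaked at 29 N and dropped to 15 N, so the catches have moved aside and the pack is now pushing the stack down. About 24 mm to go.

```bash
python3 -m inch '[[0,0.004,0.001,0,0,0,0],[0,0.008,0.002,0,0,0,0],[0,0.012,0.002,0,0,0,0],[0,0.014,0.002,0,0,0,0],[0,0.014,0.002,0,0,0,0]]'; python3 -m inch '[[0,0.003,0.001,0,0,0,0],[0,0.006,0.002,0,0,0,0],[0,0.009,0.002,0,0,0,0],[0,0.01,0.002,0,0,0,0],[0,0.01,0.002,0,0,0,0]]'
python3 - <<'E'
from h import *
print(plan6([.473,-.267,.101],88.5))
im=env.read_camera("wrist"); C=cam("wrist")
h=cv2.cvtColor(im,cv2.COLOR_BGR2HSV); m=cv2.inRange(h,(10,110,40),(30,255,255)); n,l,st,ce=cv2.connectedComponentsWithStats(m)
for i in range(1,n):
    if st[i,4]>30 and st[i,0]>150: print(st[i],ce[i].round(1))
for z in(.124,.128,.132,.14): print(z,"label px",px(C,[.472,-.267,z]).round(1),"band",px(C,[.4567,-.267-.0275,z]).round(1),px(C,[.4567,-.267+.0275,z]).round(1))
E
```

```text
clock: 20.33
ee_pos: [0.4755, -0.2678, 0.1142]
eef_rot: [-1.232, -1.191, 1.196]
contact_force: [-3.5, 1.4, 14.9]
opening: -0.0003
clock: 20.75
ee_pos: [0.4755, -0.2679, 0.1077]
eef_rot: [-1.235, -1.192, 1.197]
contact_force: [-4.5, 1.1, 17.7]
opening: 0.0001
(array([0.9, 6.7, 2.6]), array([ 0.4,  0.1, -0.7]), 'tcp', array([ 475.5, -267.9,  107.7]), 'f', array([-4.5,  1.1, 17.7]), 't', 20.75)
[197 219 101   2 202] [247.  219.5]
[227 238  15  11 106] [233.3 242.2]
[271 239  12   8  85] [276.6 242. ]
0.124 label px [256.4 242.1] band [199.7 214.8] [312.2 213. ]
0.128 label px [256.3 245.8] band [198.2 218. ] [313.5 216.2]
0.132 label px [256.2 249.8] band [196.6 221.4] [314.8 219.6]
0.14 label px [256.  258.4] band [193.3 228.7] [317.7 226.9]
```

The band row gives a pack top of about 0.130, matching TCP + 22 mm. About 6 mm more.

```bash
python3 -m inch '[[0,0.003,0.001,0,0,0,0],[0,0.006,0.002,0,0,0,0],[0,0.008,0.002,0,0,0,0],[0,0.008,0.002,0,0,0,0],[0,0.008,0.002,0,0,0,0]]'; python3 -m inch '[[0,0.003,0.001,0,0,0,0],[0,0.005,0.002,0,0,0,0],[0,0.005,0.002,0,0,0,0],[0,0.005,0.002,0,0,0,0]]'
python3 - <<'E'
from h import *
print(plan6([.473,-.267,.101],88.5))
im=env.read_camera("wrist"); C=cam("wrist")
h=cv2.cvtColor(im,cv2.COLOR_BGR2HSV); m=cv2.inRange(h,(10,110,40),(30,255,255)); n,l,st,ce=cv2.connectedComponentsWithStats(m)
for i in range(1,n):
    if st[i,4]>30 and st[i,0]>150: print(st[i],ce[i].round(1))
for z in(.120,.124,.128): print(z,"band",px(C,[.4567,-.267-.0275,z]).round(1),px(C,[.4567,-.267+.0275,z]).round(1))
E
```

```text
clock: 21.22
ee_pos: [0.4755, -0.2679, 0.103]
eef_rot: [-1.238, -1.192, 1.198]
contact_force: [-4.0, 1.4, 17.9]
opening: 0.0002
clock: 21.55
ee_pos: [0.4756, -0.268, 0.1015]
eef_rot: [-1.241, -1.193, 1.199]
contact_force: [-4.5, 0.7, 17.5]
opening: -0.0002
(array([0.9, 0.4, 2.6]), array([ 0.7,  0.2, -1. ]), 'tcp', array([ 475.6, -268. ,  101.5]), 'f', array([-4.5,  0.7, 17.5]), 't', 21.55)
[197 219 108   3 213] [249.3 219.6]
[227 239  15  10 105] [233.2 242.2]
[271 239  12   8  85] [276.6 242. ]
0.12 band [198.8 216.4] [312.9 214.9]
0.124 band [197.3 219.8] [314.2 218.2]
0.128 band [195.6 223.3] [315.5 221.7]
```

```bash
python3 -m inch '[[0,0.003,0.001,0,0,0,0],[0,0.006,0.001,0,0,0,0],[0,0.006,0.001,0,0,0,0],[0,0.006,0.001,0,0,0,0]]'; python3 -m inch '[[0,0.002,0,0,0,0,0],[0,0.004,0,0,0,0,0],[0,0.004,0,0,0,0,0],[0,0.004,0,0,0,0,0]]'
```

```text
clock: 21.93
ee_pos: [0.4756, -0.2681, 0.0996]
eef_rot: [-1.242, -1.19, 1.202]
contact_force: [-8.4, 1.4, 24.4]
opening: -0.0001
clock: 22.27
ee_pos: [0.4756, -0.2682, 0.0997]
eef_rot: [-1.241, -1.186, 1.206]
contact_force: [-10.9, 3.0, 26.1]
opening: 0.0003
```

Force rises without motion at TCP 0.0997, so the follower is at its stop and the pack top at about 0.122, past the latch point. Now rise and check whether the pack stays.

```bash
python3 -m inch '[[0,-0.003,0,0,0,0,0],[0,-0.006,0,0,0,0,0],[0,-0.009,0,0,0,0,0],[0,-0.012,0,0,0,0,0],[0,-0.012,0,0,0,0,0]]'; python3 -m inch '[[0,-0.03,0,0,0,0,0],[0,-0.06,0,0,0,0,0],[0,-0.09,0,0,0,0,0],[0,-0.12,0,0,0,0,0],[0,-0.14,0,0,0,0,0],[0,-0.14,0,0,0,0,0],[0,-0.14,0,0,0,0,0],[0,-0.14,0,0,0,0,0]]'
python3 - <<'E'
from h import *
print(plan6([.473,-.267,.25],88.5))
C=cam("wrist"); im=env.read_camera("wrist"); cv2.imwrite("pics/w12.png",im)
h=cv2.cvtColor(im,cv2.COLOR_BGR2HSV); m=cv2.inRange(h,(10,110,40),(30,255,255)); n,l,st,ce=cv2.connectedComponentsWithStats(m)
for i in range(1,n):
    if st[i,4]>20 and st[i,0]>150: print(st[i],ce[i].round(1),(pt(C,ce[i],.128)*1000).round(1))
for z in(.115,.128,.150,.160): print(z,"label",px(C,[.4725,-.267,z]).round(1),"w",(px(C,[.472,-.2527,z])-px(C,[.472,-.2814,z])).round(1)[0],"band",px(C,[.4567,-.267-.0275,z]).round(1),px(C,[.4567,-.267+.0275,z]).round(1))
# front end / back end colour profiles down the column through the pack centre
for u in (225,285): print(u,[int(im[v,u].max()) for v in range(110,262,4)])
E
```

```text
clock: 22.68
ee_pos: [0.4755, -0.268, 0.1117]
eef_rot: [-1.241, -1.186, 1.206]
contact_force: [-0.1, -0.5, 0.4]
opening: 0.0001
clock: 23.35
ee_pos: [0.4737, -0.2649, 0.2504]
eef_rot: [-1.239, -1.184, 1.206]
contact_force: [-0.4, 0.4, -0.0]
opening: 0.0003
(array([-2.1,  0.4,  0.7]), array([ 0.2,  0.2, -1.3]), 'tcp', array([ 473.7, -264.9,  250.4]), 'f', array([-0.4,  0.4, -0. ]), 't', 23.35)
[229 158  49   1  49] [253. 158.] [ 457.7 -269.5  128. ]
[244 169  26  11 215] [258.6 173.3] [ 472.  -264.8  128. ]
0.115 label [256.4 170.2] w 30.2 band [226.7 154.4] [285.6 153.3]
0.128 label [256.1 173.8] w 31.5 band [225.2 157.3] [286.5 156.3]
0.15 label [255.6 180.7] w 33.9 band [222.2 163. ] [288.3 161.9]
0.16 label [255.3 184.1] w 35.1 band [220.7 165.9] [289.2 164.8]
225 [96, 94, 90, 78, 78, 51, 39, 38, 40, 41, 42, 40, 69, 56, 56, 55, 69, 85, 86, 86, 78, 86, 149, 68, 66, 64, 63, 62, 63, 64, 65, 79, 85, 82, 80, 140, 77, 51]
285 [156, 65, 89, 79, 79, 53, 40, 39, 37, 36, 41, 35, 68, 38, 36, 41, 42, 53, 90, 67, 51, 68, 67, 63, 63, 60, 64, 64, 64, 66, 66, 67, 121, 118, 120, 89, 37, 37]
```

The label (row 173.3) and band (row 158) both put the pack top at 0.128, level under the catches. I'll pull the arm aside and check against the top and scene cameras.

```bash
python3 -m inch '[[0.03,-0.02,0,0,0,0,0],[0.07,-0.03,0,0,0,0,0],[0.11,-0.03,0,0,0,0,0],[0.15,-0.03,0,0,0,0,0],[0.19,-0.03,0,0,0,0,0],[0.22,-0.03,0,0,0,0,0],[0.22,-0.03,0,0,0,0,0],[0.22,-0.03,0,0,0,0,0]]'
python3 - <<'E'
from h import *
for n in("scene","top"):
    a=cv2.imread(f"pics/{n}0.png"); b=env.read_camera(n); cv2.imwrite(f"pics/{n}9.png",b); C=cam(n)
    g=lambda im,lo,hi:cv2.connectedComponentsWithStats(cv2.inRange(cv2.cvtColor(im,cv2.COLOR_BGR2HSV),lo,hi))
    # label + cream panel of top pack in the column, seen from this camera
    for z in(.128,.151): print(n,z,px(C,[.472,-.267,z]).round(1))
    for t,im in(("before",a),("after",b)):
        _,_,st,ce=g(im,(10,100,60),(30,255,255)); c=px(C,[.472,-.267,.135])
        print(" ",t,[(s.tolist(),k.round(1).tolist()) for s,k in zip(st,ce) if s[4]>8 and np.linalg.norm(k-c)<15])
    # bystanders: mean abs change in boxes round them
    for nm,p,r in(("slim",(.59,.107,.05),14),("vial",(.713,-.067,.05),14),("flask",(.6,-.442,.09),22),("carton",(.74,.22,.023),22)):
        u,v=px(C,p).astype(int); d=cv2.absdiff(cv2.GaussianBlur(a,(3,3),0),cv2.GaussianBlur(b,(3,3),0))[v-r:v+r,u-r:u+r].max(2); print(" ",nm,(u,v),"mean",d.mean().round(1),"frac>40",(d>40).mean().round(3))
    for nm,p in(("front",(.472-.058,-.267,.146)),("back",(.472+.058,-.267,.146))):
        u,v=px(C,p).astype(int); d=cv2.absdiff(a,b)[v-6:v+7,u-8:u+9].max(2); print(" catch",nm,d.mean().round(1),d.max())
print(env.read_state()["ee_pos"],env.read_state()["contact_force"])
E
```

```text
clock: 24.07
ee_pos: [0.4773, -0.0418, 0.274]
eef_rot: [-1.235, -1.187, 1.212]
contact_force: [-0.1, -1.4, 0.3]
opening: 0.0002
scene 0.128 [198.5 177.1]
scene 0.151 [197.4 170.9]
  before [([194, 176, 10, 3, 17], [198.0, 177.3])]
  after [([194, 177, 9, 2, 15], [197.8, 177.5])]
  slim (np.int64(333), np.int64(209)) mean 1.9 frac>40 0.0
  vial (np.int64(282), np.int64(250)) mean 1.5 frac>40 0.0
  flask (np.int64(134), np.int64(226)) mean 1.5 frac>40 0.0
  carton (np.int64(388), np.int64(251)) mean 2.3 frac>40 0.0
 catch front 2.7 8
 catch back 3.8 23
top 0.128 [321.2 232.4]
top 0.151 [322.8 231.9]
  before [([316, 231, 11, 4, 41], [321.1, 232.5])]
  after [([317, 231, 10, 4, 37], [321.8, 232.4])]
  slim (np.int64(181), np.int64(190)) mean 18.8 frac>40 0.166
  vial (np.int64(244), np.int64(147)) mean 8.9 frac>40 0.0
  flask (np.int64(382), np.int64(186)) mean 7.9 frac>40 0.0
  carton (np.int64(144), np.int64(139)) mean 4.5 frac>40 0.0
 catch front 6.5 11
 catch back 7.5 27
[ 0.47767932 -0.04543676  0.27412227] [-0.26928611  0.47637475  1.04588837]
```

The label sits exactly where the old top pack's was (z = 0.128), the catches look as at the start, and the bystanders are unmoved. The slim pack's change in the top view looks like arm shadow, since the scene view shows none. Handing in.

```bash
python3 -c "
from workcell import env
print(env.finish_job())"
```

```text
the job is handed in; nothing more can be done
None
```

The standard pack is loaded as the fourth pack in the right-hand dispenser and stayed down after I let go; I handed the job in at about 24 s. I tilted it 45° and let it fall flat, regripped it across its width and set it on the catches. Then I pressed it with shut fingers until the spring plate reached its stop, at about 26 N (the peak was 29 N, as the catches gave way).

**Last checks**
- **Pack:** the wrist, scene and top cameras all put its top at catch level (0.128 m), centred within about 2 mm, and its label and band agree that it is level.
- **Catches:** both look the same as before loading, and the robot was clear of everything.
- **Bystanders:** the slim pack, vial, flask and carton show no change in the scene view. The top view did show a change around the slim pack, which I took to be the arm's shadow.

**What went wrong or disagreed**
- **Missed grip:** my first grip on the lying pack closed just above it, because the finger tips sat about 22 mm behind the reported TCP, against the description. I corrected for this and gripped lower.
- **Not measured directly:** I had used all 12 picture views before the release, so the catches and spring plate were judged only from force and pixel measurements.

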